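# Load the welding block and set the current dial

## Robot

A 6-joint arm with a two-finger parallel gripper is mounted at the origin on the work surface. World frame = base frame: x ahead of the robot, y to its left, z up, the work surface at z = 0. Lengths are in m, angles in degrees, forces in N, time in s.
With the tool pointing down it reaches from about 0.35 to 0.875 m from the base axis. Payload 4.2 kg.
Tool frame: the origin (TCP) lies on the mounting face of the last link; the fingertips stand 182 mm ahead of it and the grasp point (between the pads) lies 164 mm ahead of it (r.tcp_to_grasp is the distance from the TCP to the grasp point, in m); z points along the fingers, y is the line along which they close (so a half turn about z gives the same grasp; the last joint's range is limited). The gripper opens to 87 mm and grips with 3 to 60 N. Pads are 19 mm wide; open, the fingers measure 117 mm over their backs; the gripper's body (75 mm by 190 mm) begins 51 mm behind the grasp point.
Start: joints at [-49.756, 22.042, 0.453, 0, -68.411, -14.817], TCP at [0.268, -0.564, 0.405] pointing down, gripper open.
Joint ranges: [-179.83, 179.83], [-69.29, 118.12], [-61.27, 80.66], [-181.25, 117.63], [-171.15, -9.14], [-177.46, 177.46]. Speed limits (degrees/s): [159.86, 159.86, 180, 180, 180, 180].

## Interface

Orientations are given as a 3x3 rotation matrix whose columns are the frame's x, y, z axes.
In Python, from station import sense, eyes, r gives the robot as it stands.
- The arm moves only by the tool jog_arm, never from a script. Its argument "increments" is a list of rows, each a list of 4 numbers: the shift along the tool's x, y, z normalised to -1 to 1, where 1 is 0.02 m, then the turn about the tool's z normalised to -1 to 1, where 1 is 0.08 rad. A call has 1 to 10 rows; each row shifts and turns the commanded pose from where the row before left it, along the tool's axes as they then stand; what a row does not reach is not made up. A row lasts 1/10 s, in which the tool goes at most 50 mm and 8.59 degrees, less where a joint would pass 70% of its speed; a pose out of reach is approached as far as the arm can. A call with a number of a shift or a turn outside -1 to 1 is refused whole. A call with a gripper value outside its range is refused whole. "grip" is the finger opening in mm, from 0 to 87, set as the call begins (left out, the last holds). The fingers move at their own pace and stop on an object; the grip force is fixed at half the most. Time passes only in rows, so rows that do not move let the fingers close. It gives the time, the measured TCP pose, the force, the opening and the grip force at its end, in the units of the state.
- sense(): the state, without advancing time (a new reading comes with each control period).
- eyes.capture(name): name is "side" or "top"; returns the picture (420x560x3 uint8, blue, green, red); there is no depth.
- eyes.get_calibration(name): a dict with "camera_matrix" (3x3 intrinsics, pixels), "R" (3x3) and "t" (3): a world point X has camera coordinates R X + t. Camera axes: x right, y down, z forward; pixel columns grow to the right and rows downward; lengths in m; the calibration is good to about 2 mm. A picture is of the moment at which its call begins. get_calibration takes no time and is no camera call.
- r.finish_job(): hands the job in; it is judged then, once.
Trained networks look in the newest picture that a camera, given by its name, has taken for a name from the list of things; names that differ only in an ending like _2 or _b are one class to them, and where a whole thing is asked for, a point or a joint stands for the part that bears it (a point fixed in the world has none). Each returns a list of dicts, best first, with "conf" (0 to 1); they miss things now and then, are a little off and sometimes report something else, mostly with a low value. They report only what shows in the picture. A call takes as long as a camera call. They do not tell look-alikes from the thing itself.
- eyes.spot_in(camera, name): "centre" ([x, y, z] in m, in world coordinates, good to about 4 mm: the middle of the surface that is visible of it).
- eyes.outline_of(camera, name): "mask" (420x560 bool, what is visible of it).
The state is a dict: "time_s": time; "joints": joint angles; "joint_velocities": joint speeds; "effort": joint torques, N m; "tcp_pos": TCP position; "ee_rot": TCP orientation; "wrist_force": force on the tool from outside, world axes, zero at the start; "moment": the same for the moment, N m; "gripper_width": opening from 0.0 (shut) to 1.0 (fully open); "gripper_force": force on a finger pad.
Only numpy, scipy, OpenCV 4.12 (cv2) and the standard library are available. Lean on these libraries where they do the work, as an engineer would, in place of code of your own. Each camera call takes 0.05 s, during which the arm holds its last target. There are 200 camera calls.

## Task

Set up the next weld. First lay the bracket that has the tube along its strap flat on top of the steel welding block, in the middle and lengthways along it; then turn the current knob on the control box until its pointer stands at the small metal set tab on the scale; only then switch the box on by pushing its toggle switch fully over, away from the robot. Do not shift the set tab, and leave the other bracket and the wrench where they are.

Things in the scene. Friction and masses are not known exactly. Their poses are not given: they have to be found in the camera images.
- hinge_bracket: the bracket to load, 0.2 to 0.4 kg: bare steel strap 90 x 36 x 6 mm with a round tube (26 mm diameter, 60 mm long) welded along the middle of its top; overall height 31.5 mm, tube axis at 18.5 mm. Origin: centre of the underside; x along strap and tube, z up. Either way round is the same. Lies on the bench.
- stud_bracket: the other bracket, to be left alone: same steel strap 90 x 36 x 6 mm, but with an upright round stud (22 mm diameter, 30 mm tall) at its middle. Origin: centre of the underside; x along the strap.
- block: the steel welding block, fixed to the bench: 110 mm (its x) x 60 mm (its y) x 60 mm high. Origin: centre of the underside.
- block_top (a point): centre of the top face of the welding block, 60 mm above the bench; axes as the block's
- console: the grey control box of the welding supply, fixed to the bench: 150 mm (its x) x 250 mm (its y) x 60 mm high, top horizontal. Origin: centre of the underside; its -x side faces the robot. On its top: the white dial plate (58 mm radius, 4 mm thick) with the black knob, centred 65 mm to +y, and the toggle switch, 70 mm to -y.
- dial (a joint): angle of the current knob, 0 to 4.712 rad, growing clockwise seen from above; at 0 its pointer stands at 135 degrees from the box's +x axis, towards +y (the rear of the box is at 2.356). It stays where it is left.
- dial_grip (a point): point on the vertical axis of the knob at the height to grip it, 39 mm above the box top. The knob is a black disc of 25 mm radius, 10 mm high, with an upright bar 44 mm long, 15 mm thick, rising to 46 mm above the box top; x points along the bar towards the pointer end (white line on top and a nose that sticks out at the foot), z up.
- dial_pointer (a point): the place on the scale to which the knob's pointer points, 45 mm from the knob's axis, 8 mm above the box top; turns with the knob
- set_tab (a joint): angle of the set tab on the scale, measured as the knob's: the knob is set right when joint dial equals this
- tab_point (a point): the inner point of the set tab, 45 mm from the knob's axis, 8 mm above the box top. The tab is a dark metal clip 12 mm wide on the rim of the dial plate, 5 mm thick, with a 4 mm wide tooth that points to the knob, from 42 to 65 mm from its axis.
- switch (a joint): toggle switch on the control box: 0 is off (leaning to the box's -x, towards the robot), 1.0 rad is fully on (leaning to the box's +x); stays where it is left
- switch_tip (a point): centre of the steel ball (26 mm diameter) at the end of the toggle lever, 50 mm from its pivot. The pivot lies along the box's y, 22 mm above the box top, in a black block 70 mm (box x) x 50 mm x 25 mm high; off, the ball is 24 mm to the box's -x of the pivot and 66 mm above the box top; on, 24 mm to +x.
- wrench: steel wrench lying on the bench, 180 mm long along its x; to be left alone
There are look-alikes about, which are no part of the job. What is shaped like the hinge_bracket but pink or turquoise is not meant.

How it is judged:
By the outcome, as a careful person would: the job done as asked, in the order asked, and still so for the second after the job is handed in, with the robot touching nothing.
It also fails if it takes over 64 s, if anything falls off the work surface, if the arm or the gripper's body presses on something with over 40 N, if the wrist force passes 120 N, or if a joint passes its speed limit or range.

## Working session

There is one attempt and no reset: what is moved stays moved. The work goes in short steps, Python scripts to look and compute and a tool call to move; the robot and the scene stay as the last step left them, time stands still between calls to the robot, and variables do not carry over. Pictures are saved under pics/ and viewed, at most 10 in all, crops included, and the job is handed in when it is done.

Besides the shell and the picture viewer there is one more tool, called after "Request:" by a JSON object that holds its "fn" and its "kwargs", one argument or row to a line. jog_arm: Moves the arm, as the interface text tells. Its arguments: {"type":"object","properties":{"increments":{"type":"array"},"grip":{"type":"number"}},"required":["increments"]}

```bash
mkdir -p pics; ls
python3 - <<'E'
from station import sense, eyes, r
import cv2,numpy as np
for c in("top","side"):
    im=eyes.capture(c); cv2.imwrite(f"pics/{c}0.png",im)
    k=eyes.get_calibration(c); print(c,np.round(k["camera_matrix"],1).tolist(),np.round(k["R"],3).tolist(),np.round(k["t"],3).tolist())
    for n in("hinge_bracket","stud_bracket","block","console","dial","set_tab","switch","wrench"):
        for d in eyes.spot_in(c,n):
            X=np.array(d["centre"]);p=k["camera_matrix"]@(k["R"]@X+k["t"]);print(n,round(d["conf"],2),np.round(X,3),np.round(p[:2]/p[2]))
s=sense();print(s["time_s"],s["tcp_pos"],s["ee_rot"])
E
```

```text
pics
top [[379.9, 0.0, 279.6], [0.0, 379.9, 214.3], [0.0, 0.0, 1.0]] [[0.016, -0.999, -0.031], [-0.998, -0.014, -0.068], [0.067, 0.032, -0.997]] [0.013, 0.549, 0.893]
hinge_bracket 0.9 [ 0.332 -0.095  0.027] [328. 308.]
hinge_bracket 0.63 [ 0.482 -0.128  0.023] [342. 243.]
hinge_bracket 0.58 [0.448 0.019 0.02 ] [280. 256.]
stud_bracket 0.57 [ 0.614 -0.024  0.004] [299. 189.]
block 0.64 [ 0.503 -0.271  0.057] [408. 235.]
console 0.68 [0.485 0.282 0.059] [165. 239.]
dial 0.78 [0.476 0.346 0.075] [135. 243.]
switch 0.51 [ 0.5   -0.275  0.057] [409. 237.]
wrench 0.61 [0.728 0.017 0.004] [283. 142.]
side [[474.8, 0.0, 283.8], [0.0, 474.8, 213.3], [0.0, 0.0, 1.0]] [[-0.77, -0.638, -0.007], [-0.439, 0.539, -0.718], [0.462, -0.55, -0.696]] [0.424, 0.306, 0.993]
hinge_bracket 0.6 [0.434 0.029 0.014] [313. 262.]
hinge_bracket 0.59 [ 0.328 -0.088  0.014] [375. 255.]
hinge_bracket 0.54 [ 0.47  -0.115  0.018] [335. 222.]
stud_bracket 0.62 [ 0.609 -0.014  0.005] [271. 223.]
block 0.69 [ 0.488 -0.265  0.04 ] [361. 185.]
console 0.7 [0.461 0.312 0.056] [222. 324.]
set_tab 0.49 [0.532 0.353 0.07 ] [183. 315.]
switch 0.54 [0.463 0.226 0.132] [247. 275.]
switch 0.49 [0.728 0.02  0.002] [230. 212.]
wrench 0.59 [0.727 0.025 0.005] [229. 212.]
0.9 [ 0.26836971 -0.56441407  0.40475867] [[-9.03116389e-01 -4.29395840e-01 -7.79858398e-06]
 [-4.29395840e-01  9.03116389e-01 -5.55015588e-06]
 [ 9.42624285e-06 -1.66375722e-06 -1.00000000e+00]]
```

View pics/top0.png

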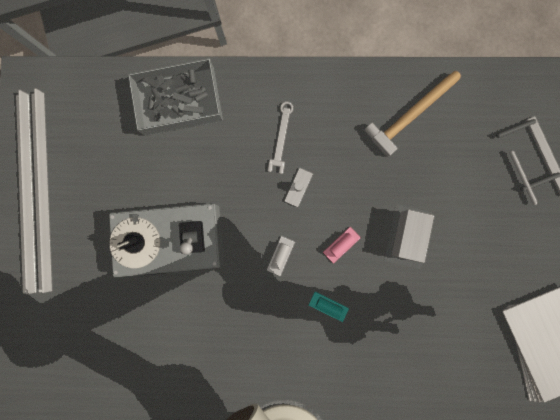

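View pics/side0.png

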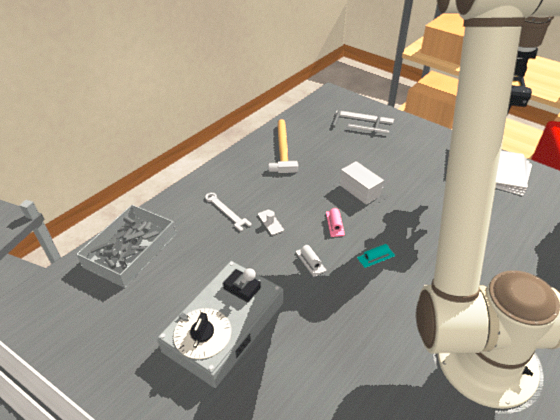

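Top view candidates: the bare-steel tube bracket at (281,257), which is the one I want. The others are pink (342,245), turquoise (329,306) and the stud bracket (299,187). The block top is at about (415,236), the dial at (133,243) and the switch ball at (187,247). Next I'll make rectified close crops.

```bash
cat > h.py <<'E'
from station import sense, eyes, r
import cv2,numpy as np
def proj(c,X):
    k=eyes.get_calibration(c);p=(np.atleast_2d(X)@k["R"].T+k["t"])@k["camera_matrix"].T;return p[:,:2]/p[:,2:]
def back(c,uv,z):
    k=eyes.get_calibration(c);R=np.array(k["R"]);uv=np.atleast_2d(uv).astype(float)
    d=np.c_[uv,np.ones(len(uv))]@np.linalg.inv(k["camera_matrix"]).T@R;o=-R.T@k["t"]
    return o+d*((z-o[2])/d[:,2])[:,None]
def rect(c,im,cx,cy,z,half,px):
    "image of plane z: col right = -y, row up = +x"
    q=np.float32([[cx+half,cy+half,z],[cx+half,cy-half,z],[cx-half,cy-half,z],[cx-half,cy+half,z]])
    H=cv2.getPerspectiveTransform(proj(c,q).astype(np.float32),np.float32([[0,0],[px,0],[px,px],[0,px]]))
    return cv2.warpPerspective(im,H,(px,px),flags=cv2.INTER_CUBIC)
E
python3 - <<'E'
from h import *
T=cv2.imread("pics/top0.png");S=cv2.imread("pics/side0.png")
a=[(.448,.019,.006,.07),(.49,-.27,.06,.08),(.476,.346,.068,.07)]
out=[]
for c,im in(("top",T),("side",S)):
    row=[]
    for cx,cy,z,h in a:
        t=rect(c,im,cx,cy,z,h,260)
        for i in range(-3,4):
            p=int(130+i*.02/h*130); cv2.line(t,(p,0),(p,5),(0,0,255),1);cv2.line(t,(0,p),(5,p),(0,0,255),1)
        row.append(t)
    out.append(np.hstack(row))
cv2.imwrite("pics/rect.png",np.vstack(out))
for c in("top","side"):
    eyes.capture(c)
    for n,z in(("hinge_bracket",.012),("block",.06),("console",.06),("set_tab",.068),("switch",.126),("dial",.1)):
        for d in eyes.outline_of(c,n):
            ys,xs=np.nonzero(d["mask"]);P=back(c,np.c_[xs,ys],z)[:,:2].astype(np.float32)
            R=cv2.minAreaRect(P*1000);b=cv2.boxPoints(R)
            e=b[1]-b[0];f=b[2]-b[1];e=e if np.hypot(*e)>np.hypot(*f) else f
            print(c,n,round(d["conf"],2),len(xs),(int(xs.mean()),int(ys.mean())),np.round(R[0]),np.round(R[1]),"long dir",round(np.degrees(np.arctan2(e[1],e[0]))%180,1))
E
```

```text
top hinge_bracket 0.9 582 (328, 306) [331. -97.] [90. 37.] long dir 64.7
top hinge_bracket 0.84 554 (341, 244) [ 479. -127.] [36. 88.] long dir 134.3
top hinge_bracket 0.69 506 (280, 256) [449.  19.] [34. 89.] long dir 158.0
top block 0.89 2357 (409, 236) [ 500. -273.] [ 92. 135.] long dir 167.2
top block 0.73 144 (186, 247) [470. 235.] [37. 25.] long dir 1.8
top console 0.82 7254 (165, 239) [484. 282.] [151. 261.] long dir 95.4
top console 0.52 547 (280, 137) [726.  19.] [ 35. 168.] long dir 169.4
top set_tab 0.5 44 (134, 218) [530. 353.] [19. 12.] long dir 2.4
top dial 0.78 486 (131, 242) [473. 344.] [49. 60.] long dir 136.3
side hinge_bracket 0.74 502 (374, 255) [331. -89.] [92. 49.] long dir 66.0
side hinge_bracket 0.65 477 (310, 260) [445.  26.] [42. 97.] long dir 158.0
side hinge_bracket 0.59 387 (334, 222) [ 476. -120.] [ 39. 103.] long dir 132.7
side block 0.57 1494 (360, 185) [ 480. -245.] [126. 163.] long dir 168.2
side console 0.55 8362 (220, 322) [467. 298.] [167. 268.] long dir 96.2
side set_tab 0.39 56 (183, 316) [528. 356.] [13. 23.] long dir 174.8
side switch 0.75 365 (269, 222) [532.  72.] [37. 83.] long dir 154.0
side switch 0.62 118 (247, 275) [463. 222.] [25. 32.] long dir 129.3
```

View pics/rect.png

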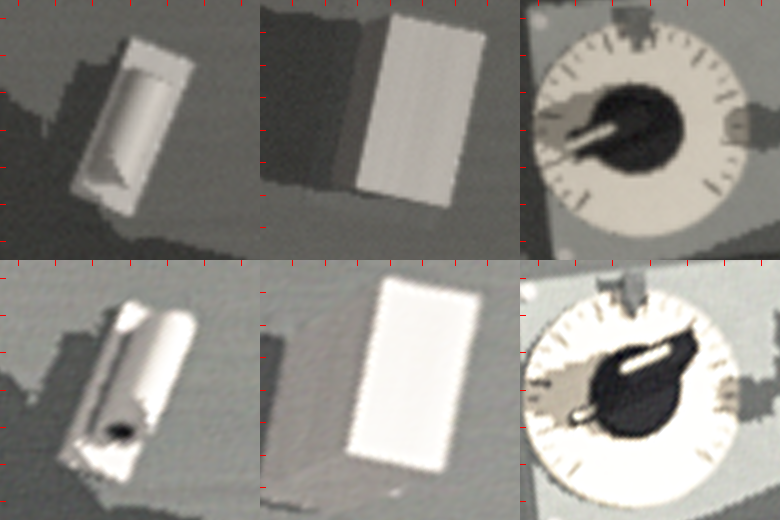

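The rectified crops confirm the choice: the bare strap with its tube is at tile (132,127). The block top corners are clear. The pointer nose stands to the left and slightly down (about 116° world), and the tab is at the top, around (637,30). Next I'll refine the plate, tab and pointer numerically.

Run:
```python
from h import *
def W(p,cx,cy,h,px): p=np.asarray(p,float); return np.c_[cx+h-p[:,1]*2*h/px, cy+h-p[:,0]*2*h/px]
for c in("top","side"):
    im=cv2.imread(f"pics/{c}0.png")
    # plate rim
    t=rect(c,im,.476,.35,.064,.08,640);hsv=cv2.cvtColor(t,cv2.COLOR_BGR2HSV);b,g,rr=[t[...,i].astype(int) for i in range(3)]
    m=((rr-b)>14)&(rr>90);m=cv2.morphologyEx(m.astype(np.uint8),cv2.MORPH_OPEN,np.ones((5,5)))
    cs=max(cv2.findContours(m,cv2.RETR_EXTERNAL,cv2.CHAIN_APPROX_NONE)[0],key=cv2.contourArea)
    p=W(cv2.convexHull(cs)[:,0],.476,.35,.08,640)
    A=np.c_[2*p,np.ones(len(p))];s=np.linalg.lstsq(A,(p**2).sum(1),rcond=None)[0];print(c,"plate",s[:2],np.sqrt(s[2]+s[0]**2+s[1]**2))
    C=s[:2]
    for n,x,z in(("block",.49,.06),):
        t=rect(c,im,.5,-.285,.06,.08,640);gch=cv2.GaussianBlur(cv2.cvtColor(t,cv2.COLOR_BGR2GRAY),(5,5),0)
        th=145 if c=="top" else 205
        m=(gch>th).astype(np.uint8);cs=max(cv2.findContours(m,cv2.RETR_EXTERNAL,cv2.CHAIN_APPROX_NONE)[0],key=cv2.contourArea)
        R=cv2.minAreaRect(W(cs[:,0],.5,-.285,.08,640).astype(np.float32)*1000);print(n,np.round(R,1) if 0 else R)
    # tall closeup at dial centred on C, polar unwrap of the scale plane z=.068
    t=rect(c,im,C[0],C[1],.068,.07,560);cv2.imwrite(f"pics/_{c}d.png",t)
a=np.hstack([cv2.imread("pics/_topd.png"),cv2.imread("pics/_sided.png")]);cv2.imwrite("pics/dial.png",cv2.resize(a,(800,400)))
```

```text
top plate [0.47664563 0.35250796] 0.0589932387474595
block ((502.0058898925781, -288.9532470703125), (58.8922233581543, 109.41221618652344), 77.86701202392578)
side plate [0.47145591 0.35775825] 0.057103063154889895
block ((499.5973815917969, -284.35174560546875), (61.053749084472656, 111.53456115722656), 77.84506225585938)
```

View pics/dial.png

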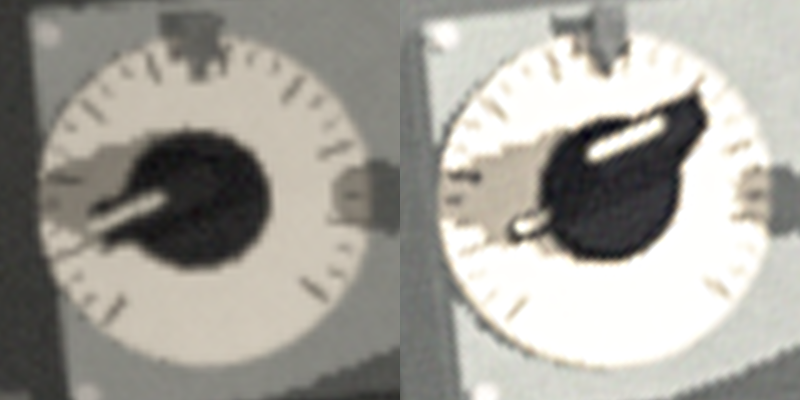

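Request:
{"fn": "jog_arm", "kwargs": {
  "increments": [
    [-0.826,0.9,0.31,0],
    [-0.826,0.9,0.31,0],
    [-0.826,0.9,0.31,0],
    [-0.826,0.9,0.31,0],
    [-0.826,0.9,0.31,0],
    [-0.826,0.9,0.31,0],
    [-0.826,0.9,0.31,0],
    [-0.826,0.9,0.31,0],
    [-0.826,0.9,0.31,0],
    [-0.826,0.9,0.31,0]
  ],
  "grip": 87
}}

```text
time_s: 2.6
tcp_pos: [0.3405, -0.33, 0.3428]
ee_rot: [[-0.903, -0.429, 0.001], [-0.429, 0.903, -0.0], [-0.0, -0.001, -1.0]]
wrist_force: [0.8, -0.4, -0.8]
gripper_width: 0.994
gripper_force: 0.0
```

Request:
{"fn": "jog_arm", "kwargs": {
  "increments": [
    [-0.826,0.9,0.31,0],
    [-0.826,0.9,0.31,0],
    [-0.826,0.9,0.31,0],
    [-0.826,0.9,0.31,0],
    [-0.826,0.9,0.31,0],
    [-0.826,0.9,0.31,0],
    [-0.826,0.9,0.31,0],
    [-0.826,0.9,0.31,0],
    [-0.826,0.9,0.31,0],
    [-0.826,0.9,0.31,0]
  ]
}}

```text
time_s: 3.6
tcp_pos: [0.4125, -0.0964, 0.2808]
ee_rot: [[-0.903, -0.43, 0.001], [-0.43, 0.903, 0.0], [-0.001, -0.0, -1.0]]
wrist_force: [0.1, -0.5, 0.1]
gripper_width: 0.999
gripper_force: 0.0
```

Request:
{"fn": "jog_arm", "kwargs": {
  "increments": [
    [-0.826,0.9,0.31,0],
    [-0.826,0.9,0.31,0],
    [-0.826,0.9,0.31,0],
    [-0.826,0.9,0.31,0],
    [-0.826,0.9,0.31,0],
    [0,0,0,0.94],
    [0,0,0,0.94],
    [0,0,0,0.94],
    [0,0,0,0.94],
    [0,0,0,0.94]
  ]
}}

```text
time_s: 4.6
tcp_pos: [0.4483, 0.0194, 0.25]
ee_rot: [[-0.998, -0.065, 0.001], [-0.065, 0.998, 0.0], [-0.001, 0.0, -1.0]]
wrist_force: [-0.0, -0.1, -0.5]
gripper_width: 1.003
gripper_force: 0.0
```

Request:
{"fn": "jog_arm", "kwargs": {
  "increments": [
    [0,0,0,0.94],
    [0,0,0,0.94],
    [0,0,0,0.94],
    [0,0,0,0.94],
    [0,0,0,0.94],
    [0,0,0,0.94],
    [0,0,0,0],
    [0,0,0,0]
  ]
}}

```text
time_s: 5.4
tcp_pos: [0.4483, 0.0194, 0.2499]
ee_rot: [[-0.928, 0.372, 0.0], [0.372, 0.928, 0.0], [-0.0, 0.0, -1.0]]
wrist_force: [0.1, 0.1, -0.9]
gripper_width: 1.001
gripper_force: 0.0
```

```bash
cat >> h.py <<'E'
def st():
    s=sense();R=np.array(s["ee_rot"]);print("t",s["time_s"],"tcp",np.round(s["tcp_pos"],4),"psi",round(np.degrees(np.arctan2(R[1,0],R[0,0])),2),"w",round(s["gripper_width"]*87,1),"gf",s["gripper_force"],"F",np.round(s["wrist_force"],1),"j",np.round(s["joints"],1));return s
def go(x,y,z=None,psi=None):
    "jog units (tool axes) to world TCP x,y,z and tool-x heading psi (turn last)"
    s=st();R=np.array(s["ee_rot"]);d=np.array([x,y,s["tcp_pos"][2] if z is None else z])-s["tcp_pos"];u=R.T@d/.02
    p=np.degrees(np.arctan2(R[1,0],R[0,0]));t=0 if psi is None else -np.radians((psi-p+180)%360-180)/.08
    print("units",np.round(u,2),"turn",round(t,2))
E
python3 - <<'E'
from h import *
im=eyes.capture("side");go(.448,.02,.190,158)
eyes.capture("top")
t=np.hstack([rect("side",im,.448,.02,.006,.08,400),rect("top",eyes.capture("top"),.448,.02,.006,.08,400)]);cv2.imwrite("pics/hover.png",t)
E
```

```text
t 5.45 tcp [0.4482 0.0193 0.2499] psi 158.11 w 86.9 gf 0.0 F [0.5 0.3 0.6] j [  23.3   16.   -35.4    0.   -38.6 -135.2]
units [0.02 0.03 2.99] turn 0.02
```

View pics/hover.png

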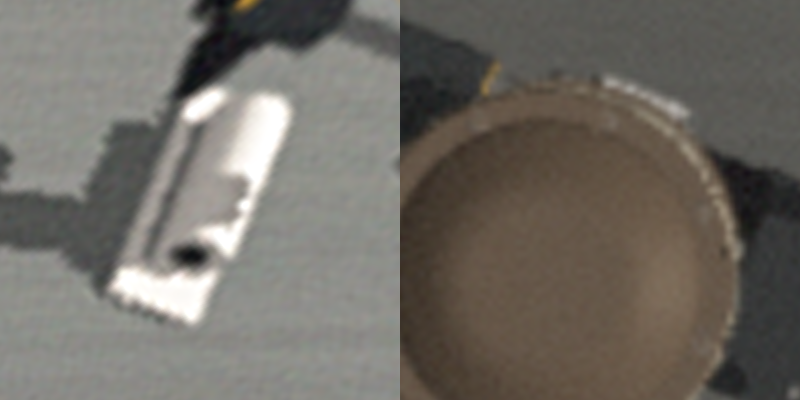

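The hover picture shows the fingers in line with the strap at tile (195,200), so I'll descend and close.

Request:
{"fn": "jog_arm", "kwargs": {
  "increments": [
    [0,0,0.7,0],
    [0,0,0.7,0],
    [0,0,0.6,0],
    [0,0,0.5,0],
    [0,0,0.3,0],
    [0,0,0.2,0],
    [0,0,0,0]
  ]
}}

```text
time_s: 6.25
tcp_pos: [0.4482, 0.0193, 0.1894]
ee_rot: [[-0.927, 0.374, -0.001], [0.374, 0.927, -0.0], [0.001, -0.001, -1.0]]
wrist_force: [0.1, -0.4, 0.6]
gripper_width: 1.0
gripper_force: 0.0
```

Request:
{"fn": "jog_arm", "kwargs": {
  "increments": [
    [0,0,0,0],
    [0,0,0,0],
    [0,0,0,0],
    [0,0,0,0],
    [0,0,0,0],
    [0,0,0,0],
    [0,0,0,0],
    [0,0,0,0]
  ],
  "grip": 0
}}

```text
time_s: 7.05
tcp_pos: [0.4481, 0.0193, 0.1898]
ee_rot: [[-0.927, 0.374, -0.0], [0.374, 0.927, -0.0], [0.0, -0.0, -1.0]]
wrist_force: [0.3, 0.1, 0.1]
gripper_width: 0.354
gripper_force: 0.0
```

Run:
```python
from h import *
im=eyes.capture("side");go(.5008,-.2867,.30,167.9)
cv2.imwrite("pics/grasp.png",rect("side",im,.448,.02,.006,.08,400))
```

```text
t 7.1 tcp [0.4481 0.0193 0.1897] psi 158.04 w 27.2 gf 0.01218671619426459 F [ 0.1 -0.6 -0. ] j [  23.3   22.4  -38.7   -0.   -29.  -135.3]
units [ -8.16 -13.21  -5.51] turn -2.15
```

View pics/grasp.png

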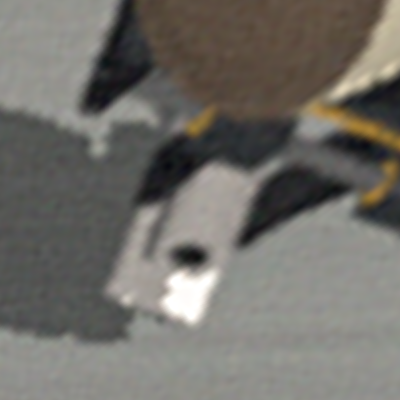

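The fingers are on the tube (tile (215,150)), just finishing closing. Let them grip, lift, and go over the block.

Request:
{"fn": "jog_arm", "kwargs": {
  "increments": [
    [0,0,0,0],
    [0,0,0,0],
    [0,0,0,0],
    [0,0,-0.3,0],
    [0,0,-0.8,0],
    [0,0,-1,0],
    [0,0,-1,0],
    [0,0,-1,0],
    [0,0,-1,0],
    [0,0,0,0]
  ]
}}

```text
time_s: 8.1
tcp_pos: [0.4487, 0.0195, 0.2942]
ee_rot: [[-0.928, 0.374, 0.006], [0.374, 0.928, 0.002], [-0.005, 0.004, -1.0]]
wrist_force: [0.6, 0.4, -2.4]
gripper_width: 0.29
gripper_force: 30.0
```

Request:
{"fn": "jog_arm", "kwargs": {
  "increments": [
    [-0.51,-0.83,0,0],
    [-0.51,-0.83,0,0],
    [-0.51,-0.83,0,0],
    [-0.51,-0.83,0,0],
    [-0.51,-0.83,0,0],
    [-0.51,-0.83,0,0],
    [-0.51,-0.83,0,0],
    [-0.51,-0.83,0,0]
  ]
}}

```text
time_s: 8.9
tcp_pos: [0.4737, -0.1351, 0.2904]
ee_rot: [[-0.927, 0.375, -0.003], [0.375, 0.927, 0.0], [0.003, -0.001, -1.0]]
wrist_force: [-1.0, -0.8, -1.9]
gripper_width: 0.288
gripper_force: 30.0
```

Request:
{"fn": "jog_arm", "kwargs": {
  "increments": [
    [-0.51,-0.83,0,0],
    [-0.51,-0.83,0,0],
    [-0.51,-0.83,0,0],
    [-0.51,-0.83,0,0],
    [-0.51,-0.83,0,0],
    [-0.51,-0.83,0,0],
    [-0.51,-0.83,0,0],
    [-0.51,-0.83,0,0],
    [0,0,0,-0.75],
    [0,0,0,-0.75]
  ]
}}

```text
time_s: 9.9
tcp_pos: [0.4996, -0.2886, 0.2898]
ee_rot: [[-0.966, 0.26, -0.003], [0.26, 0.966, 0.001], [0.003, 0.001, -1.0]]
wrist_force: [-0.4, 0.2, -2.0]
gripper_width: 0.292
gripper_force: 30.0
```

Request:
{"fn": "jog_arm", "kwargs": {
  "increments": [
    [0,0,0,-0.65],
    [0,0,0,0],
    [0,0,0,0]
  ]
}}

```text
time_s: 10.2
tcp_pos: [0.4998, -0.2879, 0.2907]
ee_rot: [[-0.977, 0.211, -0.002], [0.211, 0.977, 0.001], [0.002, 0.0, -1.0]]
wrist_force: [0.5, -0.1, -1.6]
gripper_width: 0.291
gripper_force: 30.0
```

Run:
```python
from h import *
im=eyes.capture("side");go(.5008,-.2867,.2515,167.9)
t=eyes.capture("top")
s=sense()["tcp_pos"][2]-.1897
cv2.imwrite("pics/over.png",np.hstack([rect("side",im,.5,-.285,.06,.09,400),rect("side",im,.5,-.285,s,.09,400)]))
```

```text
t 10.25 tcp [ 0.4999 -0.2879  0.2909] psi 167.83 w 25.3 gf 29.99404013156891 F [ 0.3 -0.3 -2.1] j [-13.9  23.5 -15.2  -0.  -51.4 -88.3]
units [-0.03  0.07  1.97] turn -0.02
```

View pics/over.png

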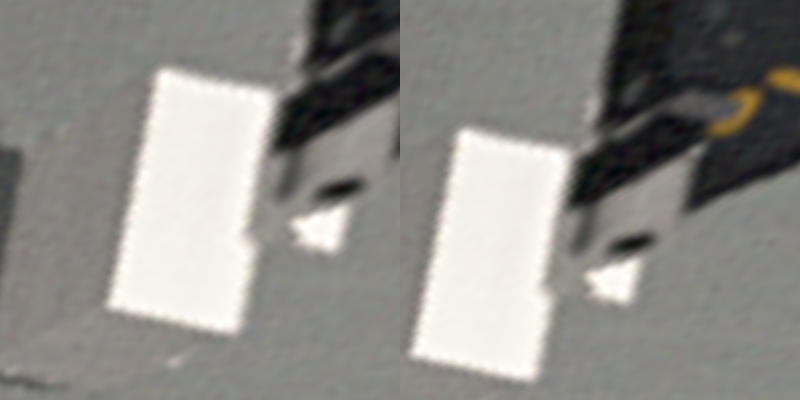

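The left tile shows the block top at (190,200). The bracket hangs about 40 mm above it, shifted right by parallax. I'll lower to just above the block and measure there.

Request:
{"fn": "jog_arm", "kwargs": {
  "increments": [
    [0,0,0.6,0],
    [0,0,0.6,0],
    [0,0,0.4,0],
    [0,0,0.2,0],
    [0,0,0,0],
    [0,0,0,0]
  ]
}}

```text
time_s: 10.9
tcp_pos: [0.5004, -0.2881, 0.2558]
ee_rot: [[-0.978, 0.21, 0.0], [0.21, 0.978, -0.0], [-0.0, -0.0, -1.0]]
wrist_force: [0.4, -0.2, -2.3]
gripper_width: 0.292
gripper_force: 30.0
```

Run:
```python
from h import *
im=eyes.capture("side");go(.5008,-.2867,.2497,167.9)
t=eyes.capture("top")
a=rect("side",im,.5,-.285,.06,.08,560)
ov=a.copy()
def box(C,w,l,ang,col):
    u=np.array([np.cos(ang),np.sin(ang)]);v=np.array([-u[1],u[0]])
    P=[C+sx*l/2*u+sy*w/2*v for sx,sy in((1,1),(1,-1),(-1,-1),(-1,1))]
    q=[[int((.285*-1+.08-p[1])*560/.16),int((.58-p[0])*560/.16)] for p in P];cv2.polylines(ov,[np.array(q)],True,col,1)
box(np.array([.4996,-.2844]),.06,.11,np.radians(167.9),(0,200,0))
box(np.array([.4996,-.2844]),.036,.09,np.radians(167.9),(0,0,255))
cv2.imwrite("pics/low.png",ov)
```

```text
t 10.95 tcp [ 0.5004 -0.2882  0.2561] psi 167.89 w 25.0 gf 29.994116127490997 F [ 0.2  0.2 -2.2] j [-13.9  25.9 -17.2   0.  -46.8 -88.2]
units [-0.01  0.08  0.32] turn -0.0
```

View pics/low.png

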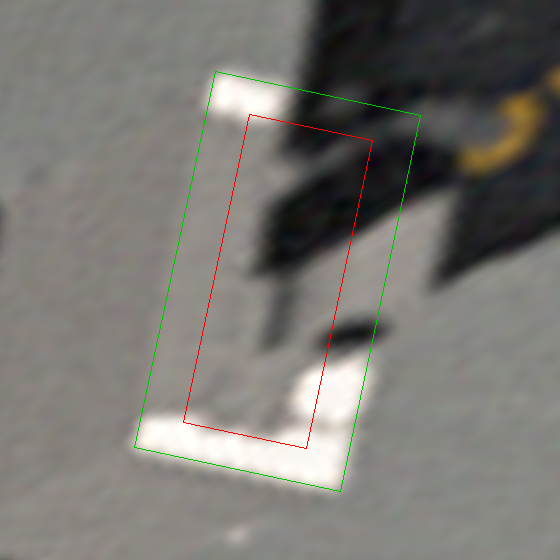

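The bracket matches the expected (parallax-shifted) centred outline: its right edge runs through about (364,380). I'll set it down, release and rise.

Request:
{"fn": "jog_arm", "kwargs": {
  "increments": [
    [0,0.08,0.1,0],
    [0,0,0.1,0],
    [0,0,0.08,0],
    [0,0,0.05,0],
    [0,0,0,0],
    [0,0,0,0]
  ]
}}

```text
time_s: 11.6
tcp_pos: [0.5004, -0.2864, 0.2497]
ee_rot: [[-0.978, 0.21, 0.0], [0.21, 0.978, -0.0], [-0.0, -0.0, -1.0]]
wrist_force: [-1.8, 2.4, 4.9]
gripper_width: 0.29
gripper_force: 30.0
```

Request:
{"fn": "jog_arm", "kwargs": {
  "increments": [
    [0,0,0,0],
    [0,0,0,0],
    [0,0,0,0],
    [0,0,0,0],
    [0,0,-0.3,0],
    [0,0,-0.6,0],
    [0,0,-1,0],
    [0,0,-1,0],
    [0,0,-1,0],
    [0,0,-1,0]
  ],
  "grip": 75
}}

```text
time_s: 12.6
tcp_pos: [0.5004, -0.2865, 0.3492]
ee_rot: [[-0.978, 0.21, 0.002], [0.21, 0.978, -0.001], [-0.002, -0.0, -1.0]]
wrist_force: [0.7, -0.4, 0.4]
gripper_width: 0.862
gripper_force: 0.0
```

Run:
```python
from h import *
im=eyes.capture("side");go(.474,.355,.32,295.5)
a=rect("side",im,.5,-.285,.066,.08,560);ov=a.copy()
def box(C,w,l,ang,col):
    u=np.array([np.cos(ang),np.sin(ang)]);v=np.array([-u[1],u[0]])
    P=[C+sx*l/2*u+sy*w/2*v for sx,sy in((1,1),(1,-1),(-1,-1),(-1,1))]
    q=[[int((.285*-1+.08-p[1])*560/.16),int((.58-p[0])*560/.16)] for p in P];cv2.polylines(ov,[np.array(q)],True,col,1)
box(np.array([.4996,-.2844]),.036,.09,np.radians(167.9),(0,0,255))
cv2.imwrite("pics/placed.png",ov)
```

```text
t 12.65 tcp [ 0.5013 -0.2869  0.3532] psi 167.95 w 74.9 gf 0.0 F [1.1 0.5 2.2] j [-13.7  19.8 -10.9   0.1 -58.8 -88.4]
units [ 8.05 31.11  1.52] turn -27.83
```

View pics/placed.png

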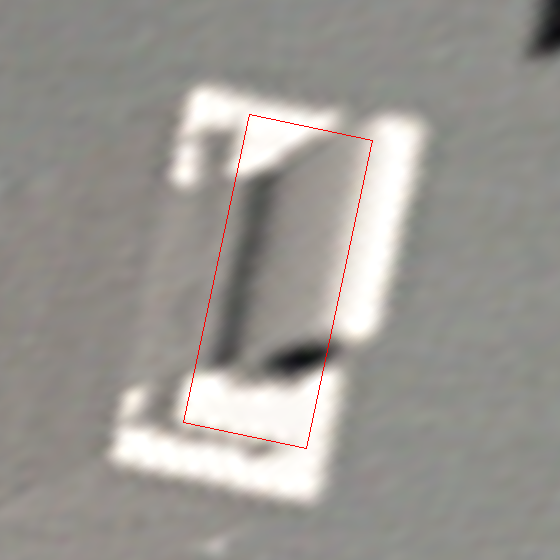

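Placed well: the strap matches the red centred outline, with its near corners at about (183,421) and (306,447). Now over to the knob.

Request:
{"fn": "jog_arm", "kwargs": {
  "increments": [
    [0.25,0.97,0,0],
    [0.25,0.97,0,0],
    [0.25,0.97,0,0],
    [0.25,0.97,0,0],
    [0.25,0.97,0,0],
    [0.25,0.97,0,0],
    [0.25,0.97,0,0],
    [0.25,0.97,0,0],
    [0.25,0.97,0,0],
    [0.25,0.97,0,0]
  ]
}}

```text
time_s: 13.65
tcp_pos: [0.4922, -0.0855, 0.3481]
ee_rot: [[-0.978, 0.21, 0.002], [0.21, 0.978, 0.0], [-0.002, 0.0, -1.0]]
wrist_force: [-0.4, -0.4, -0.2]
gripper_width: 0.863
gripper_force: 0.0
```

Request:
{"fn": "jog_arm", "kwargs": {
  "increments": [
    [0.25,0.97,0,0],
    [0.25,0.97,0,0],
    [0.25,0.97,0,0],
    [0.25,0.97,0,0],
    [0.25,0.97,0,0],
    [0.25,0.97,0,0],
    [0.25,0.97,0,0],
    [0.25,0.97,0,0],
    [0.25,0.97,0,0],
    [0.25,0.97,0,0]
  ]
}}

```text
time_s: 14.65
tcp_pos: [0.484, 0.1146, 0.3481]
ee_rot: [[-0.978, 0.21, 0.001], [0.21, 0.978, 0.001], [-0.001, 0.001, -1.0]]
wrist_force: [0.6, 0.6, -0.3]
gripper_width: 0.857
gripper_force: 0.0
```

Request:
{"fn": "jog_arm", "kwargs": {
  "increments": [
    [0.25,0.97,0,0],
    [0.25,0.97,0,0],
    [0.25,0.97,0,0],
    [0.25,0.97,0,0],
    [0.25,0.97,0,0],
    [0.25,0.97,0,0],
    [0.25,0.97,0,0],
    [0.25,0.97,0,0],
    [0.25,0.97,0,0],
    [0.25,0.97,0,0]
  ]
}}

```text
time_s: 15.65
tcp_pos: [0.4759, 0.3155, 0.3473]
ee_rot: [[-0.978, 0.21, 0.0], [0.21, 0.978, 0.0], [-0.0, 0.0, -1.0]]
wrist_force: [0.4, 0.6, 0.1]
gripper_width: 0.859
gripper_force: 0.0
```

Request:
{"fn": "jog_arm", "kwargs": {
  "increments": [
    [0.25,0.97,0,0],
    [0.25,0.97,0,0],
    [0,0,0,-0.99],
    [0,0,0,-0.99],
    [0,0,0,-0.99],
    [0,0,0,-0.99],
    [0,0,0,-0.99],
    [0,0,0,-0.99],
    [0,0,0,-0.99],
    [0,0,0,-0.99]
  ]
}}

```text
time_s: 16.65
tcp_pos: [0.4743, 0.355, 0.347]
ee_rot: [[-0.911, -0.413, -0.0], [-0.413, 0.911, -0.0], [0.0, -0.0, -1.0]]
wrist_force: [-0.0, 0.4, -0.1]
gripper_width: 0.86
gripper_force: 0.0
```

Request:
{"fn": "jog_arm", "kwargs": {
  "increments": [
    [0,0,0,-0.99],
    [0,0,0,-0.99],
    [0,0,0,-0.99],
    [0,0,0,-0.99],
    [0,0,0,-0.99],
    [0,0,0,-0.99],
    [0,0,0,-0.99],
    [0,0,0,-0.99],
    [0,0,0,-0.99],
    [0,0,0,-0.99]
  ]
}}

```text
time_s: 17.65
tcp_pos: [0.4743, 0.355, 0.347]
ee_rot: [[-0.346, -0.938, -0.0], [-0.938, 0.346, -0.0], [0.0, 0.0, -1.0]]
wrist_force: [-0.6, -0.3, 0.4]
gripper_width: 0.86
gripper_force: 0.0
```

Request:
{"fn": "jog_arm", "kwargs": {
  "increments": [
    [0,0,0,-0.99],
    [0,0,0,-0.99],
    [0,0,0,-0.99],
    [0,0,0,-0.99],
    [0,0,0,-0.99],
    [0,0,0,-0.99],
    [0,0,0,-0.99],
    [0,0,0,-0.99],
    [0,0,0,-0.99],
    [0,0,0,-0.99]
  ]
}}

```text
time_s: 18.65
tcp_pos: [0.4743, 0.355, 0.347]
ee_rot: [[0.425, -0.905, -0.0], [-0.905, -0.425, -0.0], [0.0, 0.0, -1.0]]
wrist_force: [0.8, -0.0, 0.3]
gripper_width: 0.86
gripper_force: 0.0
```

Run:
```python
from h import *
go(.4735,.355,.263,295.5)
for c in("top","side"):
    g=cv2.cvtColor(cv2.imread(f"pics/_{c}d.png"),cv2.COLOR_BGR2GRAY).astype(np.float32)
    ang=np.radians(np.arange(-20,20.01,.25))   # world angle from +x towards +y(left)
    for rad in(44,47,50,53,56,60,64):
        x=280-rad*4*np.sin(ang);y=280-rad*4*np.cos(ang)
        v=cv2.remap(g,x[None].astype(np.float32),y[None].astype(np.float32),cv2.INTER_LINEAR)[0]
        w=v<(v.max()+v.min())/2
        run=np.degrees(ang[w]);print(c,rad,round(v.min()),round(v.max()),run.min() if len(run) else None,run.max() if len(run) else None,"mean",round(run.mean(),2),"argmin",np.degrees(ang[v.argmin()]))
```

```text
t 18.65 tcp [0.4743 0.355  0.347 ] psi -64.86 w 74.8 gf 0.0 F [ 0.8 -0.   0.3] j [ 52.5  21.5  -9.1  -0.  -59.4 -27.3]
units [-0.02  0.04  4.2 ] turn -0.08
top 44 102 194 -3.5 4.5 mean 0.5 argmin -0.25
top 47 96 194 -10.75 20.0 mean 1.36 argmin -0.25
top 50 96 193 -11.0 20.0 mean 1.25 argmin -1.0
top 53 90 195 -10.75 20.0 mean 1.6 argmin -5.0
top 56 91 186 -7.0 11.5 mean 2.25 argmin -2.75
top 60 86 144 -6.5 13.25 mean 3.38 argmin 9.75
top 64 81 137 -7.0 12.75 mean 2.88 argmin 8.75
side 44 139 255 -5.0 1.0 mean -2.0 argmin -2.75
side 47 96 255 -5.0 3.0000000000000004 mean -1.0 argmin -2.0
side 50 109 255 -7.0 4.5 mean -1.25 argmin 0.0
side 53 97 255 -10.75 10.0 mean -0.38 argmin -8.25
side 56 121 255 -10.75 9.75 mean -0.5 argmin 3.0000000000000004
side 60 96 238 -8.5 15.25 mean 3.38 argmin 3.7499999999999996
side 64 110 218 -7.75 15.5 mean 3.88 argmin 3.0000000000000004
```

Request:
{"fn": "jog_arm", "kwargs": {
  "increments": [
    [0,0,0.8,-0.08],
    [0,0,0.8,0],
    [0,0,0.8,0],
    [0,0,0.8,0],
    [0,0,0.6,0],
    [0,0,0.4,0],
    [0,0,0,0]
  ]
}}

```text
time_s: 19.35
tcp_pos: [0.4741, 0.3542, 0.2619]
ee_rot: [[0.428, -0.904, -0.002], [-0.904, -0.428, -0.002], [0.001, 0.002, -1.0]]
wrist_force: [0.6, -1.1, -0.1]
gripper_width: 0.857
gripper_force: 0.0
```

Request:
{"fn": "jog_arm", "kwargs": {
  "increments": [
    [0,0,0,0],
    [0,0,0,0],
    [0,0,0,0],
    [0,0,0,0],
    [0,0,0,0],
    [0,0,0,0],
    [0,0,0,0],
    [0,0,0,0],
    [0,0,0,0],
    [0,0,0,0]
  ],
  "grip": 0
}}

```text
time_s: 20.35
tcp_pos: [0.4745, 0.3541, 0.2632]
ee_rot: [[0.428, -0.904, 0.0], [-0.904, -0.428, 0.0], [-0.0, -0.001, -1.0]]
wrist_force: [1.2, 0.1, -0.4]
gripper_width: 0.169
gripper_force: 30.0
```

Run:
```python
from h import *
go(.4743,.355,.263,181.5)
```

```text
t 20.35 tcp [0.4745 0.3541 0.2632] psi -64.68 w 14.7 gf 29.999241312034428 F [ 1.2  0.1 -0.4] j [ 52.4  26.6 -14.7   0.  -48.7 -27.1]
units [-0.04 -0.01  0.01] turn 24.83
```

Request:
{"fn": "jog_arm", "kwargs": {
  "increments": [
    [0,0,0,0.8],
    [0,0,0,0.8],
    [0,0,0,0.8],
    [0,0,0,0.8],
    [0,0,0,0.8],
    [0,0,0,0.8],
    [0,0,0,0.8],
    [0,0,0,0.8],
    [0,0,0,0.8],
    [0,0,0,0.8]
  ]
}}

```text
time_s: 21.35
tcp_pos: [0.4752, 0.3542, 0.2632]
ee_rot: [[-0.199, -0.98, 0.002], [-0.98, 0.199, 0.001], [-0.001, -0.002, -1.0]]
wrist_force: [4.0, -0.5, -2.2]
gripper_width: 0.169
gripper_force: 30.0
```

Request:
{"fn": "jog_arm", "kwargs": {
  "increments": [
    [0,0,0,0.8],
    [0,0,0,0.8],
    [0,0,0,0.8],
    [0,0,0,0.8],
    [0,0,0,0.8],
    [0,0,0,0.8],
    [0,0,0,0.8],
    [0,0,0,0.8],
    [0,0,0,0.8],
    [0,0,0,0.8]
  ]
}}

```text
time_s: 22.35
tcp_pos: [0.4759, 0.3538, 0.2632]
ee_rot: [[-0.745, -0.667, 0.003], [-0.667, 0.745, 0.0], [-0.003, -0.002, -1.0]]
wrist_force: [7.9, -3.6, -4.0]
gripper_width: 0.166
gripper_force: 30.0
```

Request:
{"fn": "jog_arm", "kwargs": {
  "increments": [
    [0,0,0,0.8],
    [0,0,0,0.8],
    [0,0,0,0.8],
    [0,0,0,0.8],
    [0,0,0,0.8],
    [0,0,0,0.8],
    [0,0,0,0.8],
    [0,0,0,0.8],
    [0,0,0,0.8],
    [0,0,0,0.8]
  ]
}}

```text
time_s: 23.35
tcp_pos: [0.4763, 0.3531, 0.2632]
ee_rot: [[-0.996, -0.09, 0.004], [-0.09, 0.996, -0.001], [-0.003, -0.001, -1.0]]
wrist_force: [10.3, -5.6, -3.7]
gripper_width: 0.166
gripper_force: 30.0
```

Request:
{"fn": "jog_arm", "kwargs": {
  "increments": [
    [0,0,0,0.8],
    [0,0,0,0],
    [0,0,0,0]
  ]
}}

```text
time_s: 23.65
tcp_pos: [0.4763, 0.353, 0.2632]
ee_rot: [[-1.0, -0.028, 0.004], [-0.028, 1.0, -0.001], [-0.003, -0.001, -1.0]]
wrist_force: [10.7, -5.6, -3.5]
gripper_width: 0.172
gripper_force: 30.0
```

Run:
```python
from h import *
go(.4743,.355,.37,181.5)
```

```text
t 23.65 tcp [0.4763 0.353  0.2632] psi -178.37 w 15.0 gf 29.99878053087741 F [10.7 -5.6 -3.5] j [  52.2   26.7  -14.7    0.3  -48.6 -140.8]
units [ 0.08  0.1  -5.34] turn 0.03
```

Request:
{"fn": "jog_arm", "kwargs": {
  "increments": [
    [0,0,0,0],
    [0,0,0,0],
    [0,0,0,0],
    [0,0,-0.5,0],
    [0,0,-1,0],
    [0,0,-1,0],
    [0,0,-1,0],
    [0,0,-1,0],
    [0,0,-0.5,0]
  ],
  "grip": 60
}}

```text
time_s: 24.55
tcp_pos: [0.4743, 0.3544, 0.3661]
ee_rot: [[-1.0, -0.029, 0.003], [-0.029, 1.0, 0.003], [-0.003, 0.003, -1.0]]
wrist_force: [1.0, 1.1, -0.2]
gripper_width: 0.683
gripper_force: 0.0
```

Request:
{"fn": "jog_arm", "kwargs": {
  "increments": [
    [0.41,-0.97,0,0],
    [0.41,-0.97,0,0],
    [0.41,-0.97,0,0],
    [0.41,-0.97,0,0],
    [0.41,-0.97,0,0],
    [0.41,-0.97,0,0],
    [0.41,-0.97,0,0],
    [0.41,-0.97,0,0],
    [0.41,-0.97,0,0],
    [0.41,-0.97,0,0]
  ]
}}

```text
time_s: 25.55
tcp_pos: [0.3973, 0.157, 0.3633]
ee_rot: [[-1.0, -0.029, -0.0], [-0.029, 1.0, 0.0], [0.0, 0.0, -1.0]]
wrist_force: [-0.1, -0.6, 0.5]
gripper_width: 0.688
gripper_force: 0.0
```

Request:
{"fn": "jog_arm", "kwargs": {
  "increments": [
    [0.41,-0.97,0,0],
    [0.41,-0.97,0,0],
    [0.41,-0.97,0,0],
    [0.41,-0.97,0,0],
    [0.41,-0.97,0,0],
    [0,0,0,0]
  ]
}}

```text
time_s: 26.15
tcp_pos: [0.3582, 0.0574, 0.363]
ee_rot: [[-1.0, -0.026, -0.001], [-0.026, 1.0, -0.0], [0.001, -0.0, -1.0]]
wrist_force: [0.8, -0.8, -0.4]
gripper_width: 0.688
gripper_force: 0.0
```

Run:
```python
from h import *
go(.4743,.355,.37,181.5)
o=[]
for c,C in(("top",(.4766,.3525)),("side",(.4715,.3578))):
    im=eyes.capture(c);cv2.imwrite(f"pics/{c}1.png",im)
    for d in eyes.spot_in(c,"switch"): print(c,"switch",d["conf"],np.round(d["centre"],3))
    t=rect(c,im,C[0]+.02,C[1],.068,.05,400)
    o.append(t)
cv2.imwrite("pics/dial1.png",np.hstack(o))
```

```text
t 26.15 tcp [0.3582 0.0574 0.363 ] psi -178.5 w 59.9 gf 0.0 F [ 0.8 -0.8 -0.4] j [  35.2   -2.3  -36.6   -0.   -55.7 -123.7]
units [-6.19 14.72 -0.35] turn 0.0
top switch 0.54 [0.465 0.213 0.131]
```

View pics/dial1.png

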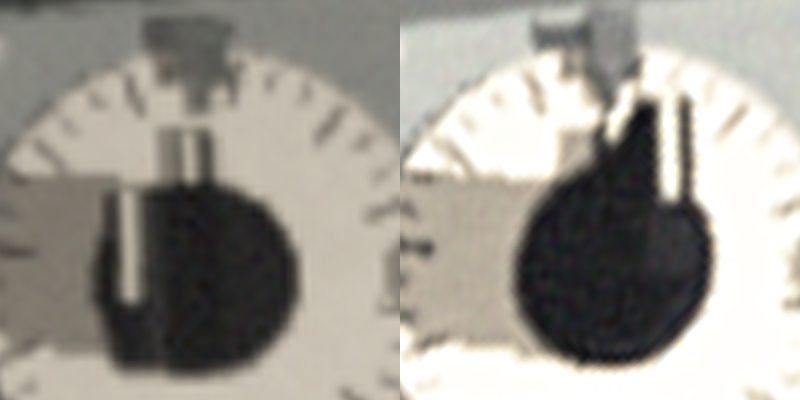

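The picture shows, in the top tile, the pointer nose (white line at col 191, rows 130–183) just under the tab tooth (tip (197,105)), and the line on top of the bar at col 130. The side tile has the tooth at (610,95), with the nose nearly under it. I'll check the residual numerically: the bar-top line at its true height against the tooth at its own height.

```bash
cat > tab.py <<'E'
from h import *
import sys
def run(tag):
  for c,C in(("top",(.4766,.3525)),("side",(.4715,.3578))):
    g=cv2.cvtColor(cv2.imread(f"pics/{c}{tag}.png"),cv2.COLOR_BGR2GRAY)
    w=lambda p:np.c_[C[0]+.07-p[:,1]/4000,C[1]+.07-p[:,0]/4000]
    a=rect(c,g,*C,.106,.07,560).astype(float)   # bar-top line, z=.106
    pts=[]
    for row in range(205,266,4):                # x +19..+4 mm ahead of axis
        v=a[row,220:340];k=slice(4,-4)
        # brightest narrow ridge: flanks darker by 5 mm bar
        s=v-np.minimum(np.roll(v,14),np.roll(v,-14)) ; rid=np.minimum(v-np.roll(v,14),v-np.roll(v,-14))[14:-14]
        j=rid.argmax()+14; seg=np.arange(max(j-8,0),min(j+9,120)); q=np.clip(v[seg]-v[seg].min(),0,None)
        pts.append(((seg*q).sum()/q.sum()+220,row,rid.max()))
    pts=np.array(pts); p=pts[pts[:,2]>25];p=p[abs(p[:,0]-np.median(p[:,0]))<6];W=w(p)
    f=np.polyfit(W[:,0],W[:,1],1);print(c,"line pts",len(W),"y at axis x",np.round(np.polyval(f,C[0]),4),"heading",round(np.degrees(np.arctan(f[0])),2))
    b=rect(c,g,*C,.069,.07,560).astype(float)
    for rad in(44,46,48,50,52):
        row=280-rad*4;v=b[row,240:320];q=np.clip(v.max()*.5+v.min()*.5-v,0,None)
        lab=np.nonzero(q)[0]; # run nearest darkest near centre
        j=20+int(v[20:60].argmin());l=j
        while l>0 and q[l-1]>0:l-=1
        h=j
        while h<79 and q[h+1]>0:h+=1
        s=np.arange(l,h+1);col=(s*q[s]).sum()/max(q[s].sum(),1e-9)+240
        P=w(np.array([[col,row]]))[0];lat=P[1]-np.polyval(f,P[0])
        print("  r",rad,"width mm",(h-l+1)/4,"tooth y",round(P[1],4),"ang",round(np.degrees((P[1]-C[1])/rad*1000),2),"lat off line(mm,+y)",round(lat*1000,2),"deg if const-heading",round(np.degrees(lat*1000/rad),2))
run(sys.argv[1])
E
python3 tab.py 1
```

```text
top line pts 16 y at axis x 0.353 heading 2.19
  r 44 width mm 6.5 tooth y 0.3525 ang 0.02 lat off line(mm,+y) -2.2 deg if const-heading -2.87
  r 46 width mm 6.5 tooth y 0.3525 ang 0.04 lat off line(mm,+y) -2.26 deg if const-heading -2.81
  r 48 width mm 7.5 tooth y 0.3523 ang -0.29 lat off line(mm,+y) -2.62 deg if const-heading -3.12
  r 50 width mm 13.25 tooth y 0.3498 ang -3.11 lat off line(mm,+y) -5.16 deg if const-heading -5.91
  r 52 width mm 17.75 tooth y 0.3523 ang -0.22 lat off line(mm,+y) -2.73 deg if const-heading -3.0
side line pts 16 y at axis x 0.3542 heading 1.59
  r 44 width mm 5.0 tooth y 0.3564 ang -1.84 lat off line(mm,+y) 0.95 deg if const-heading 1.23
  r 46 width mm 6.75 tooth y 0.3571 ang -0.88 lat off line(mm,+y) 1.61 deg if const-heading 2.0
  r 48 width mm 8.25 tooth y 0.3575 ang -0.37 lat off line(mm,+y) 1.95 deg if const-heading 2.32
  r 50 width mm 12.75 tooth y 0.357 ang -0.92 lat off line(mm,+y) 1.39 deg if const-heading 1.6
  r 52 width mm 5.75 tooth y 0.36 ang 2.44 lat off line(mm,+y) 4.36 deg if const-heading 4.8
```

Averaging the two cameras cancels the visible tooth side face and leaves about 0.5° residual, so the knob is at the tab. Now the switch.

Request:
{"fn": "jog_arm", "kwargs": {
  "increments": [
    [-0.46,0.95,0,0],
    [-0.46,0.95,0,0],
    [-0.46,0.95,0,0],
    [-0.46,0.95,0,0],
    [-0.46,0.95,0,0],
    [-0.46,0.95,0,0],
    [-0.46,0.95,0,0],
    [-0.46,0.95,0,0],
    [0,0,0,-0.85],
    [0,0,0,0]
  ],
  "grip": 0
}}

```text
time_s: 27.35
tcp_pos: [0.4293, 0.2154, 0.3625]
ee_rot: [[-0.995, -0.098, -0.001], [-0.098, 0.995, -0.001], [0.001, -0.001, -1.0]]
wrist_force: [0.5, 0.3, -0.4]
gripper_width: 0.007
gripper_force: 0.0
```

Request:
{"fn": "jog_arm", "kwargs": {
  "increments": [
    [0,0,0.8,0],
    [0,0,0.8,0],
    [0,0,0.8,0],
    [0,0,0.7,0],
    [0,0,0.35,0],
    [0,0,0,0],
    [0,0,0,0]
  ]
}}

```text
time_s: 28.05
tcp_pos: [0.4291, 0.214, 0.2946]
ee_rot: [[-0.995, -0.096, 0.001], [-0.096, 0.995, 0.0], [-0.001, 0.0, -1.0]]
wrist_force: [0.4, 0.2, 0.1]
gripper_width: 0.005
gripper_force: 0.0
```

Run:
```python
from h import *
for c in("side","top"):
    eyes.capture(c)
    for n in("switch_tip","switch"):
        for d in eyes.spot_in(c,n): print(c,n,d["conf"],np.round(d["centre"],3))
go(.494,.218,.294,185.4)
```

```text
top switch 0.59 [0.472 0.216 0.128]
t 28.35 tcp [0.429  0.2137 0.2946] psi -174.47 w 0.6 gf 0.0 F [ 0.3 -0.6  0.4] j [  46.    14.7  -28.3    0.   -46.9 -130.4]
units [-3.26 -0.1   0.03] turn 0.03
```

Request:
{"fn": "jog_arm", "kwargs": {
  "increments": [
    [-0.3,0,0,0],
    [-0.3,0,0,0],
    [-0.3,0,0,0],
    [-0.3,0,0,0],
    [-0.3,0,0,0],
    [-0.3,0,0,0],
    [-0.3,0,0,0],
    [-0.3,0,0,0],
    [-0.3,0,0,0],
    [0,0,0,0]
  ]
}}

```text
time_s: 29.35
tcp_pos: [0.4836, 0.2192, 0.2941]
ee_rot: [[-0.995, -0.096, 0.001], [-0.096, 0.995, 0.001], [-0.001, 0.001, -1.0]]
wrist_force: [-0.1, -0.0, 0.1]
gripper_width: 0.006
gripper_force: 0.0
```

Request:
{"fn": "jog_arm", "kwargs": {
  "increments": [
    [-0.1,0,0,0],
    [-0.1,0,0,0],
    [-0.1,0,0,0],
    [0,0,0,0],
    [0,0,0,0]
  ]
}}

```text
time_s: 29.85
tcp_pos: [0.4886, 0.2194, 0.294]
ee_rot: [[-0.995, -0.096, -0.0], [-0.096, 0.995, -0.0], [0.0, -0.0, -1.0]]
wrist_force: [-0.2, -0.5, -0.1]
gripper_width: 0.007
gripper_force: 0.5
```

Request:
{"fn": "jog_arm", "kwargs": {
  "increments": [
    [-0.1,0,0,0],
    [-0.1,0,0,0],
    [0,0,0,0],
    [0,0,0,0]
  ]
}}

```text
time_s: 30.25
tcp_pos: [0.4919, 0.2196, 0.2938]
ee_rot: [[-0.995, -0.096, -0.003], [-0.096, 0.995, -0.001], [0.003, -0.001, -1.0]]
wrist_force: [-4.4, -0.3, 1.2]
gripper_width: 0.006
gripper_force: 2.4
```

Request:
{"fn": "jog_arm", "kwargs": {
  "increments": [
    [-0.1,0,0,0],
    [-0.1,0,0,0],
    [0,0,0,0],
    [0,0,0,0]
  ]
}}

```text
time_s: 30.65
tcp_pos: [0.4936, 0.2197, 0.2936]
ee_rot: [[-0.995, -0.095, -0.01], [-0.095, 0.995, -0.003], [0.01, -0.002, -1.0]]
wrist_force: [-15.9, 3.0, 7.3]
gripper_width: 0.003
gripper_force: 8.4
```

Request:
{"fn": "jog_arm", "kwargs": {
  "increments": [
    [-0.1,0,0,0],
    [0,0,0,0],
    [0.3,0,0,0],
    [0.6,0,0,0],
    [0.8,0,0,0],
    [0.8,0,0,0],
    [0.8,0,-0.5,0],
    [0,0,-1,0],
    [0,0,-1,0],
    [0,0,-1,0]
  ]
}}

```text
time_s: 31.65
tcp_pos: [0.433, 0.2143, 0.3656]
ee_rot: [[-0.995, -0.097, 0.003], [-0.097, 0.995, 0.002], [-0.003, 0.001, -1.0]]
wrist_force: [0.3, -0.2, -0.2]
gripper_width: -0.0
gripper_force: 0.0
```

Request:
{"fn": "jog_arm", "kwargs": {
  "increments": [
    [0.6,-1,-0.3,0],
    [0.6,-1,-0.3,0],
    [0.4,-1,0,0],
    [0.4,-1,0,0],
    [0.2,-1,0,0],
    [0,-1,0,0],
    [0,-1,0,0],
    [0,-1,0,0],
    [0,0,0,0],
    [0,0,0,0]
  ]
}}

```text
time_s: 32.65
tcp_pos: [0.4045, 0.05, 0.376]
ee_rot: [[-0.995, -0.095, 0.0], [-0.095, 0.995, 0.0], [-0.0, 0.0, -1.0]]
wrist_force: [-0.1, -0.1, 0.1]
gripper_width: 0.006
gripper_force: 0.0
```

```bash
python3 - <<'E'
from h import *
st()
for c in("side","top"):
    im=eyes.capture(c);cv2.imwrite(f"pics/{c}2.png",im)
    # change since before the push: bright-up blobs near the switch
    d=cv2.cvtColor(im,cv2.COLOR_BGR2GRAY).astype(int)-cv2.cvtColor(cv2.imread(f"pics/{c}1.png"),cv2.COLOR_BGR2GRAY)
    for nm,X in(("off",(.4658,.2153,.126)),("on",(.5136,.2199,.126))):
        u,v=proj(c,X)[0].astype(int);print(c,nm,(u,v),"mean change",d[v-3:v+4,u-3:u+4].mean())
    for n in("switch_tip","switch","hinge_bracket","stud_bracket","wrench"):
        for q in eyes.spot_in(c,n): print(c,n,round(q["conf"],2),np.round(q["centre"],3))
E
python3 tab.py 2 | grep -E "line|r 46"
```

```text
t 32.65 tcp [0.4045 0.05   0.376 ] psi -174.55 w 0.5 gf 0.0 F [-0.1 -0.1  0.1] j [  30.1    1.8  -30.4    0.   -57.7 -114.7]
side off (np.int64(249), np.int64(273)) mean change -39.93877551020408
side on (np.int64(231), np.int64(263)) mean change 34.59183673469388
side switch_tip 0.52 [0.502 0.223 0.129]
side switch 0.64 [0.505 0.224 0.128]
side hinge_bracket 0.95 [ 0.327 -0.08   0.015]
side hinge_bracket 0.8 [ 0.465 -0.114  0.02 ]
side hinge_bracket 0.68 [ 0.473 -0.274  0.071]
side stud_bracket 0.86 [ 0.607 -0.013  0.008]
side wrench 0.82 [0.726 0.022 0.003]
top off (np.int64(186), np.int64(248)) mean change -150.53061224489795
top on (np.int64(184), np.int64(226)) mean change 135.71428571428572
top switch 0.52 [0.51  0.219 0.13 ]
top hinge_bracket 0.92 [ 0.33  -0.101  0.027]
top hinge_bracket 0.59 [ 0.499 -0.277  0.078]
top hinge_bracket 0.57 [ 0.482 -0.126  0.02 ]
top stud_bracket 0.75 [ 0.612 -0.024  0.005]
top stud_bracket 0.26 [0.478 0.351 0.081]
top wrench 0.94 [0.731 0.018 0.005]
top line pts 16 y at axis x 0.3531 heading 1.94
  r 44 width mm 6.25 tooth y 0.3526 ang 0.11 lat 
[... 267 characters left out ...]
h y 0.35 ang -2.86 lat off line(mm,+y) -4.78 deg if const-heading -5.48
  r 52 width mm 17.75 tooth y 0.3521 ang -0.39 lat off line(mm,+y) -2.71 deg if const-heading -2.99
side line pts 16 y at axis x 0.3544 heading 1.05
  r 44 width mm 5.0 tooth y 0.3563 ang -1.94 lat off line(mm,+y) 1.14 deg if const-heading 1.49
  r 46 width mm 6.75 tooth y 0.3571 ang -0.89 lat off line(mm,+y) 1.88 deg if const-heading 2.35
  r 48 width mm 8.25 tooth y 0.3575 ang -0.35 lat off line(mm,+y) 2.27 deg if const-heading 2.71
  r 50 width mm 13.0 tooth y 0.3574 ang -0.49 lat off line(mm,+y) 2.1 deg if const-heading 2.4
  r 52 width mm 5.5 tooth y 0.3601 ang 2.53 lat off line(mm,+y) 4.78 deg if const-heading 5.27
```

```bash
python3 -c "
from station import r
print(r.finish_job())"
```

```text
the job is handed in; nothing more can be done
None
```

I handed the job in at about 33 s: the bracket is flat, centred and lengthways on the block, the knob's pointer is within about 0.5° of the set tab by my camera averages (the two cameras differ by a few degrees), and the switch was then pushed to its stop, away from the robot; no verdict came back.

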